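# Stack a rail-bracket set on the packing post

## Robot

A 6-joint arm with a two-finger parallel gripper is mounted at the origin on the work surface. World frame = base frame: x ahead of the robot, y to its left, z up, the work surface at z = 0. Lengths are in m, angles in degrees, forces in N, time in s.
With the tool pointing down it reaches from about 0.3 to 0.75 m from the base axis. Payload 8.5 kg.
Tool frame: the origin (TCP) lies midway between the tips of the shut fingers; the grasp point (between the pads) lies behind it (grasp_offset is the z of the grasp point in the tool frame, in m); z points along the fingers, y is the direction in which the jaws open and shut (so a half turn about z gives the same grasp; the last joint's range is limited). The gripper opens to 85 mm and grips with 20 to 120 N. Pads are 22 mm wide; open, the fingers measure 114 mm over their backs; the gripper's body (76 mm by 85 mm) begins 54 mm behind the grasp point. The pads swing forward as they close: fully open they stand 13 mm farther back than shut.
Start: joints at [-12.336, 21.807, 74.336, -0, 83.858, -12.336], TCP at [0.55, 0, 0.231] pointing down, gripper open.
Joint ranges: [-178.18, 178.18], [-50.72, 133.34], [12.68, 142.11], [-81.47, 261.47], [9.98, 163.14], [-165.26, 165.26]. Speed limits (degrees/s): [136.94, 136.94, 180, 180, 180, 180].

## Interface

Orientations are given as a 3x3 rotation matrix whose columns are the frame's x, y, z axes.
In Python, from rig import * gives the robot as it stands.
- The arm moves only by the shell command python3 -m pendant 'ROWS' [FORCE]. ROWS is JSON, one flat list of numbers, 7 for each row, row after row: the finger opening in mm, from 0 to 85.4, then the shift along the tool's x, y, z in units of 50 mm (1.0 is 50 mm), then the turn, a rotation vector about the tool's x, y, z in units of 8 degrees (1.0 is 8 degrees). In form: [hand, dx, dy, dz, wx, wy, wz, hand, dx, dy, dz, wx, wy, wz, ...]. A call has 1 to 12 rows; each row shifts and turns the commanded pose from where the row before left it, along the tool's axes as they then stand; what a row does not reach is not made up. A row lasts 1/10 s, in which the tool goes at most 50 mm and 8.59 degrees, less where a joint would pass 70% of its speed; a pose out of reach is approached as far as the arm can. A call is refused whole if a number of a shift passes 1 or a number of a turn 1, either way. A call with a gripper value outside its range is refused whole. The fingers move at their own pace and stop on an object; FORCE is the grip in N (left out, the last holds). Time passes only in rows, so rows that do not move let the fingers close. It gives the time, the measured TCP pose, the force and the opening at its end, in the units of the state.
- observe(): the state, without advancing time (a new reading comes with each control period).
- get_image(name): name is "scene" or "side" or "wrist"; returns a dict with "frame" (384x512x3 uint8, red, green, blue), "depth" (384x512 float32, m along the optical axis (not along the pixel's ray), 0 where there is no reading), "K" (3x3 intrinsics, pixels), "k1" (the pictures are not rectified: a ray, as slopes to the right and down, at radius r is drawn at 1 + k1 r^2 times it, then the intrinsics apply), "rvec" (rotation vector, rad) and "tvec" (3), from world to camera coordinates, as OpenCV has them. Camera axes: x right, y down, z forward; pixel columns grow to the right and rows downward; lengths in m; the calibration is good to about 2 mm. A picture is of the moment at which its call begins.
- close_job(): hands the job in, once; it reports no verdict.
The state is a dict: "time_s": time; "q": joint angles; "qvel": joint speeds; "joint_efforts": joint torques, N m; "position": TCP position; "tool_rot": TCP orientation; "ft_force": force on the tool from outside, world axes, zero at the start; "wrist_torque": the same for the moment, N m; "grip_width": finger opening in m.
Only numpy, scipy, OpenCV 4.12 (cv2) and the standard library are available. Lean on these libraries where they do the work, as an engineer would, in place of code of your own. Each camera call takes 0.05 s, during which the arm holds its last target.

## Task

Get one coat-rail bracket set ready for boxing by stacking it on the upright packing post in this order: the wall flange first, flat side down and fully home on the base plate, then the distance sleeve on the flange, and last the end cap over the top of the post, seated on the sleeve. Lower each part into place rather than dropping it, leave the finished stack upright and released, and do not move the screw pack, the dish of screws or the tape roll.

Things in the scene. Friction and masses are not known exactly. Their poses are not given: they have to be found in the camera images.
- post_seat (a point): Packing post, fixed to the table: a grey painted square base plate 110 x 110 mm, 16 mm thick, with one upright steel post in its middle, 20 mm in diameter, rising 70 mm above the plate (its top 8 mm taper to 10 mm diameter). This point lies on the post's axis at the plate's top face, 16 mm above the table; z up along the post.
- flange_c (a point): Wall flange, bare steel: a round disc 80 mm in diameter and 8 mm thick with a round boss 42 mm in diameter standing 16 mm above the disc (24 mm high in all) and a 26 mm hole right through its centre; four dark screw holes in the disc. It lies flat side down, boss up, on the table; grip it by the boss. The point is on its axis half-way up, 12 mm above its flat underside; z up, out of the boss.
- sleeve_c (a point): Distance sleeve, bare steel: a plain straight tube 50 mm in outside diameter, 26 mm bore, 30 mm high, open at both ends, standing upright on the table; either end may go down. The point is its centre, 15 mm above its underside; z along the tube.
- cap_c (a point): End cap, bare steel: closed domed top, standing upright mouth down on the table; brim 60 mm in diameter and 6 mm thick at the bottom, above it a round body 40 mm in diameter up to 24 mm, then a low dome up to 34 mm. A blind 26 mm bore, 24 mm deep, opens downward (seated, the post reaches 16 mm into it). Grip it by the body above the brim. The point is on its axis 17 mm above its underside; z up, towards the dome.
- screw_pack: Bystander: clear box of screws with a cardboard band, 55 x 90 x 34 mm; origin at the centre of its underside.
- dish: Bystander: shallow round red plastic dish of brass screws, 120 mm across, 22 mm high; origin at the centre of its underside.
- tape_roll: Bystander: pale roll of packing tape lying flat, 100 mm across, 48 mm high; origin at the centre of its underside.
Not all that is in view belongs to the job. There is more than one size of the part that bears post_seat; the job needs the largest.

How it is judged:
By the outcome, as a careful person would: the job done as asked, in the order asked, and still so for the second after the job is handed in, with the robot touching nothing.
It also fails if it takes over 72 s, if anything falls off the work surface, if the arm or the gripper's body presses on something with over 40 N, if the wrist force passes 120 N, or if a joint passes its speed limit or range.

## Working session

There is one attempt and no reset: what is moved stays moved. The work goes in short steps, Python scripts to look and compute and a shell command to move; the robot and the scene stay as the last step left them, time stands still between calls to the robot, and variables do not carry over. Pictures are saved under pics/ and viewed, and the job is handed in when it is done.

```bash
mkdir -p pics; ls; cat > h.py <<'E'
from rig import *
import numpy as np, cv2
def save(n,im): cv2.imwrite('pics/'+n+'.png', cv2.cvtColor(im,cv2.COLOR_RGB2BGR))
def cam(name):
    d=get_image(name)
    R,_=cv2.Rodrigues(np.array(d['rvec'],float)); t=np.array(d['tvec'],float).reshape(3)
    K=np.array(d['K']); k=np.array([d['k1'],0,0,0],float)
    h,w=d['depth'].shape
    uv=np.stack(np.meshgrid(np.arange(w),np.arange(h)),-1).reshape(-1,1,2).astype(float)
    n=cv2.undistortPoints(uv,K,k).reshape(h,w,2)
    z=d['depth']
    P=np.dstack([n[...,0]*z,n[...,1]*z,z])
    W=(P-t)@R
    W[z<=0]=np.nan
    d['W']=W; d['n']=n; d['R']=R; d['t']=t
    return d
def ray(d,u,v,h):
    n=cv2.undistortPoints(np.array([[[u,v]]],float),np.array(d['K']),np.array([d['k1'],0,0,0],float)).reshape(2)
    o=-d['R'].T@d['t']; r=d['R'].T@np.array([n[0],n[1],1])
    return o+r*(h-o[2])/r[2]
E
python3 - <<'E'
from h import *
s=observe(); print({k:np.round(v,3).tolist() if not isinstance(v,str) else v for k,v in s.items()})
import rig; print([x for x in dir(rig) if not x.startswith('_')])
try: print(grasp_offset)
except Exception as e: print(e)
for n in ['scene','side','wrist']:
    d=cam(n); save(n+'0',d['frame']); print(n,(-d['R'].T@d['t']).round(3))
    np.savez('/tmp/'+n+'0.npz',**{k:d[k] for k in ['frame','W','depth']})
E
```

```text
pics
{'time_s': 0.0, 'q': [-12.336, 21.842, 74.386, 0.0, 83.857, -12.335], 'qvel': [-0.053, -0.075, -0.031, -0.051, -0.095, -0.032], 'joint_efforts': [-0.001, -44.847, -23.129, -0.0, 0.005, 0.0], 'position': [0.55, 0.0, 0.231], 'tool_rot': [[0.0, 1.0, -0.001], [1.0, -0.0, 0.0], [0.0, -0.001, -1.0]], 'ft_force': [0.471, 0.274, -0.004], 'wrist_torque': [0.003, -0.032, -0.02], 'grip_width': 0.085}
['MotionError', 'close_job', 'get_image', 'grasp_offset', 'observe']
-0.0187
scene [1.033 0.527 0.654]
side [0.492 0.624 0.67 ]
wrist [0.55  0.076 0.374]
```

View pics/scene0.png

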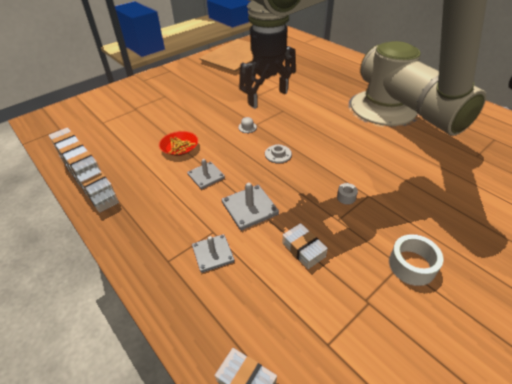

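View pics/side0.png

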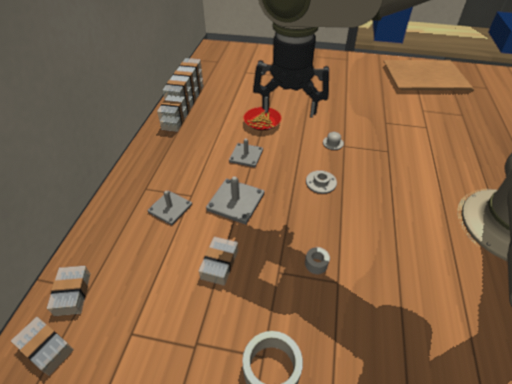

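View pics/wrist0.png

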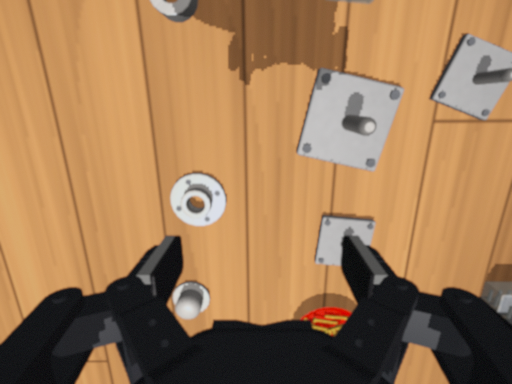

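The scene shows three posts: at scene pixel (249,205), (206,173) and (213,252). The one at (249,205) has the biggest plate. The flange is at (278,153), the sleeve at (347,194) and the cap at (248,125). Next I'll measure them and crop in on the posts.

```bash
cat > m.py <<'E'
from h import *
from scipy.optimize import least_squares
def circ(p):
    f=least_squares(lambda a:np.hypot(p[:,0]-a[0],p[:,1]-a[1])-a[2],[*p.mean(0),.03],loss='soft_l1',f_scale=.001); return f.x
E
python3 - <<'E'
from m import *
b={}
for n in ['scene','side','wrist']: b[n]=np.load('/tmp/'+n+'0.npz')
s=b['scene'];w=b['wrist'];sd=b['side']
def reg(n,u0,u1,v0,v1):
    return b[n]['W'][v0:v1,u0:u1].reshape(-1,3)
def stat(tag,P):
    P=P[np.isfinite(P[:,0])]
    Q=P[(P[:,2]>.004)&(P[:,2]<.12)]
    if len(Q)==0: print(tag,'none');return
    print(tag,len(Q),'min',Q.min(0).round(4),'max',Q.max(0).round(4),'mid',((Q.min(0)+Q.max(0))/2).round(4),'table z',np.median(P[P[:,2]<.004,2]).round(4) if (P[:,2]<.004).any() else None)
for t,a in {'flange':('scene',260,297,140,168),'sleeve':('scene',332,362,178,210),'cap':('scene',236,262,113,136),'P1':('scene',220,280,180,230),'P2':('scene',186,228,155,190),'P3':('scene',190,238,232,273),
 'flange_s':('side',302,342,165,196),'sleeve_s':('side',302,334,243,277),'cap_s':('side',320,348,128,154),'P1_s':('side',204,268,174,224),'P2_s':('side',226,266,137,168),'P3_s':('side',145,195,186,225),
 'flange_w':('wrist',165,232,165,232),'cap_w':('wrist',171,212,276,322),'P1_w':('wrist',290,410,60,175)}.items(): stat(t,reg(*a))
d=b['scene']['frame'];save('crop_posts',cv2.resize(d[150:275,185:285],None,fx=5,fy=4.8,interpolation=cv2.INTER_CUBIC)[:600])
E
```

```text
flange 373 min [ 0.4171 -0.0964  0.0041] max [ 0.4969 -0.0166  0.0261] mid [ 0.457  -0.0565  0.0151] table z 0.0001
sleeve 349 min [0.4247 0.1685 0.004 ] max [0.4754 0.2174 0.0332] mid [0.45   0.1929 0.0186] table z 0.0003
cap 192 min [ 0.4078 -0.2504  0.0042] max [ 0.4653 -0.1991  0.0367] mid [ 0.4366 -0.2247  0.0204] table z 0.0003
P1 1562 min [ 0.5494 -0.0122  0.004 ] max [0.727  0.1177 0.0865] mid [0.6382 0.0528 0.0453] table z 0.0
P2 597 min [ 0.6313 -0.1658  0.004 ] max [ 0.7155 -0.0817  0.0617] mid [ 0.6734 -0.1237  0.0329] table z -0.0
P3 1043 min [0.7659 0.0562 0.004 ] max [0.8635 0.1529 0.0624] mid [0.8147 0.1045 0.0332] table z -0.0001
flange_s 507 min [ 0.4179 -0.0961  0.004 ] max [ 0.4922 -0.0106  0.026 ] mid [ 0.4551 -0.0534  0.015 ] table z 0.0001
sleeve_s 480 min [0.4113 0.1709 0.0041] max [0.473  0.2262 0.0346] mid [0.4421 0.1986 0.0193] table z 0.0008
cap_s 262 min [ 0.4049 -0.2892  0.0041] max [ 0.461  -0.1951  0.036 ] mid [ 0.433  -0.2422  0.0201] table z 0.0001
P1_s 1636 min [ 0.5928 -0.0088  0.0041] max [0.7221 0.1185 0.0878] mid [0.6575 0.0549 0.046 ] table z -0.0001
P2_s 573 min [ 0.6271 -0.1627  0.004 ] max [ 0.7108 -0.0806  0.0618] mid [ 0.669  -0.1216  0.0329] table z -0.0003
P3_s 840 min [0.7612 0.0575 0.0042] max [0.8592 0.1536 0.0615] mid [0.8102 0.1055 0.0329] table z -0.0004
flange_w 2162 min [ 0.4182 -0.0966  0.004 ] max [ 0.4965 -0.0169  0.0261] mid [ 0.4573 -0.0567  0.0151] table z 0.0001
cap_w 1002 min [ 0.4053 -0.2518  0.004 ] max [ 0.4636 -0.1963  0.0353] mid [ 0.4344 -0.2241  0.0197] table z 0.0001
P1_w 7584 min [ 0.5955 -0.0113  0.0042] max [0.7247 0.1165 0.0879] mid [0.6601 0.0526 0.0461] table z 0.0002
```

View pics/crop_posts.png

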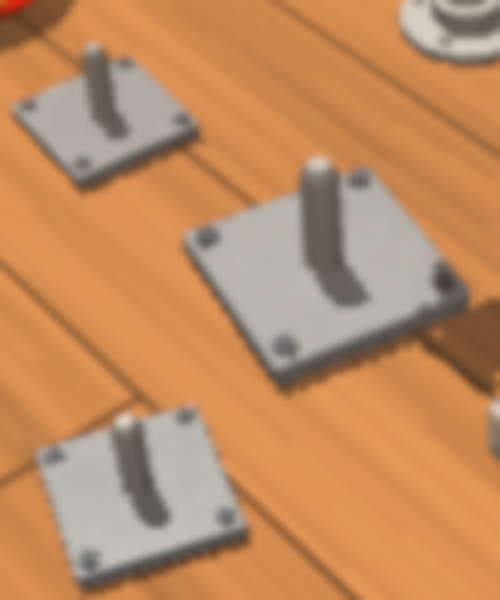

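The crop confirms it: the post at scene (249,205) has the largest plate, with its top at 86 mm as specified. The other two stand only about 61 mm. Now I'll fit the axes.

```bash
python3 - <<'E'
from m import *
b={n:np.load('/tmp/'+n+'0.npz')['W'].reshape(-1,3) for n in ['scene','side','wrist']}
def near(P,c,r): return P[np.isfinite(P[:,0])&(np.hypot(P[:,0]-c[0],P[:,1]-c[1])<r)]
for n,W in b.items():
    P=near(W,(.66,.053),.03); q=P[(P[:,2]>.025)&(P[:,2]<.076)]
    f=lambda r0,q:least_squares(lambda a:np.hypot(q[:,0]-a[0],q[:,1]-a[1])-r0,q[:,:2].mean(0),loss='soft_l1',f_scale=.001).x
    print(n,'post side',len(q),f(.01,q).round(4),end=' ')
    t=P[P[:,2]>.084]; print('top',len(t),t.mean(0).round(4),end=' ')
    p=near(W,(.66,.053),.09);p=p[(p[:,2]>.012)&(p[:,2]<.019)]
    if len(p)>50:
        rc=cv2.minAreaRect((p[:,:2]*1000).astype(np.float32)); print('plate',np.round(rc[0],1),np.round(rc[1],1),round(rc[2],1),'z',np.median(p[:,2]).round(4))
    for nm,c,rr,(z0,z1) in [('flange',(.457,-.0565),.043,(.006,.011)),('boss',(.457,-.0565),.03,(.022,.028)),('sleeveTop',(.45,.193),.035,(.028,.034)),('sleeveSide',(.45,.193),.035,(.006,.026)),('brim',(.436,-.224),.036,(.004,.009)),('capbody',(.436,-.224),.025,(.010,.022)),('dome',(.436,-.224),.025,(.031,.04))]:
        p=near(W,c,rr);p=p[(p[:,2]>z0)&(p[:,2]<z1)]
        if len(p)<8: print('  ',nm,len(p));continue
        print('  ',nm,len(p),'mean',p.mean(0).round(4),'enc',np.round(cv2.minEnclosingCircle((p[:,:2]*1000).astype(np.float32))[0],1),round(cv2.minEnclosingCircle((p[:,:2]*1000).astype(np.float32))[1],1), 'sidefit', (f({'capbody':.02,'sleeveSide':.025}[nm],p)).round(4) if nm in('capbody','sleeveSide') else '')
E
```

```text
scene post side 119 [0.6605 0.0513] top 14 [0.6621 0.0534 0.0853] plate [661.5  52. ] [111.1 110. ] 77.2 z 0.016
   flange 222 mean [ 0.4654 -0.0509  0.0082] enc [458.3 -56. ] 40.4 sidefit 
   boss 65 mean [ 0.4585 -0.0577  0.024 ] enc [459.6 -58.2] 21.1 sidefit 
   sleeveTop 158 mean [0.4502 0.1933 0.0301] enc [449.7 192.9] 25.3 sidefit 
   sleeveSide 156 mean [0.4581 0.1974 0.0164] enc [451.6 193.8] 24.8 sidefit [0.4496 0.1922]
   brim 66 mean [ 0.4414 -0.2179  0.0062] enc [ 436.4 -224.4] 29.1 sidefit 
   capbody 38 mean [ 0.4453 -0.2166  0.0163] enc [ 439.9 -223.1] 18.0 sidefit [ 0.4341 -0.2286]
   dome 45 mean [ 0.4364 -0.2263  0.0333] enc [ 436.3 -228.7] 17.8 sidefit 
side post side 126 [0.6578 0.0525] top 18 [0.657  0.0541 0.0854] plate [657.1  53.5] [113.2 110.9] 77.2 z 0.0158
   flange 304 mean [ 0.4547 -0.0488  0.0082] enc [454.2 -56.5] 39.9 sidefit 
   boss 84 mean [ 0.4554 -0.0554  0.0239] enc [455.5 -55.8] 20.0 sidefit 
   sleeveTop 253 mean [0.4476 0.1947 0.0305] enc [447.9 194.3] 24.6 sidefit 
   sleeveSide 181 mean [0.449  0.2021 0.0165] enc [448.9 199.9] 23.7 sidefit 
[... 251 characters left out ...]
7.5 sidefit 
wrist post side 246 [0.6607 0.0524] top 114 [0.6604 0.0523 0.0859] plate [660.5  52.5] [109.7 110.3] 77.3 z 0.0161
   flange 1554 mean [ 0.4588 -0.0539  0.0081] enc [457.  -56.9] 40.2 sidefit 
   boss 413 mean [ 0.4576 -0.0566  0.024 ] enc [457.2 -57.2] 21.5 sidefit 
   sleeveTop 450 mean [0.4502 0.1758 0.0302] enc [449.8 182.2] 21.7 sidefit 
   sleeveSide 239 mean [0.4608 0.1742 0.0155] enc [455.3 179.9] 20.4 sidefit [0.473  0.1531]
   brim 383 mean [ 0.4383 -0.2161  0.006 ] enc [ 434.7 -225.8] 29.5 sidefit 
   capbody 131 mean [ 0.4399 -0.2126  0.016 ] enc [ 435.9 -223.4] 19.4 sidefit [ 0.4341 -0.2276]
   dome 288 mean [ 0.4348 -0.2248  0.0331] enc [ 434.  -225.5] 16.8 sidefit
```

```bash
python3 - <<'E'
from m import *
b=np.load('/tmp/wrist0.npz')['W'].reshape(-1,3); b=b[np.isfinite(b[:,0])]
f=b[(b[:,2]>.2)]; print('finger min z',np.percentile(f[:,2],[0,1,3]).round(4))
for n,u in [('scene',(280,330,222,270)),('side',(195,240,235,288))]:
    W=np.load('/tmp/'+n+'0.npz')['W'][u[2]:u[3],u[0]:u[1]].reshape(-1,3)
    p=W[(W[:,2]>.006)&(W[:,2]<.05)]; rc=cv2.minAreaRect((p[:,:2]*1000).astype(np.float32)); print(n,'pack',np.round(rc[0],1),np.round(rc[1],1),round(rc[2],1),p.min(0).round(3),p.max(0).round(3))
E
python3 -m pendant '[60,-0.4,-0.6,0,0,0,0, 60,-0.4,-0.63,0,0,0,0, 60,-0.33,-0.63,0.3,0,0,0, 60,0,0,0.7,0,0,0, 60,0,0,0.7,0,0,0, 60,0,0,0,0,0,0, 60,0,0,0,0,0,0]' 40
```

```text
finger min z [0.2436 0.2516 0.2599]
scene pack [653.5 233.5] [91.5 58.4] 85.5 [0.622 0.186 0.006] [0.685 0.28  0.037]
side pack [650.2 233.5] [91.4 56.8] 85.1 [0.62  0.188 0.006] [0.682 0.281 0.038]
time_s: 0.85
position: [0.4573, -0.0566, 0.1469]
tool_rot: [[-0.0, 1.0, -0.0], [1.0, 0.0, 0.0], [0.0, -0.0, -1.0]]
ft_force: [0.1, 0.1, 0.8]
grip_width: 0.0603
```

```bash
python3 - <<'E'
from m import *
d=cam('wrist'); save('w1',d['frame']); W=d['W'].reshape(-1,3); W=W[np.isfinite(W[:,0])]
s=observe(); z0=s['position'][2]
f=W[W[:,2]>.1]; print('finger tip above TCP',f[:,2].min()-z0, s['position'], s['grip_width'])
for nm,r,a,b_ in [('disc',.045,.006,.011),('boss',.03,.022,.027)]:
    p=W[(np.hypot(W[:,0]-.457,W[:,1]+.0567)<r)&(W[:,2]>a)&(W[:,2]<b_)]
    print(nm,len(p),np.round(cv2.minEnclosingCircle((p[:,:2]*1000).astype(np.float32))[0],1),np.round(cv2.minEnclosingCircle((p[:,:2]*1000).astype(np.float32))[1],1))
E
```

```text
finger tip above TCP 0.004141849399698083 [ 0.45777666 -0.05668994  0.14761751] 0.06007693062830744
disc 2790 [457.1 -56.9] 39.7
boss 747 [457.1 -56.7] 20.7
```

View pics/w1.png

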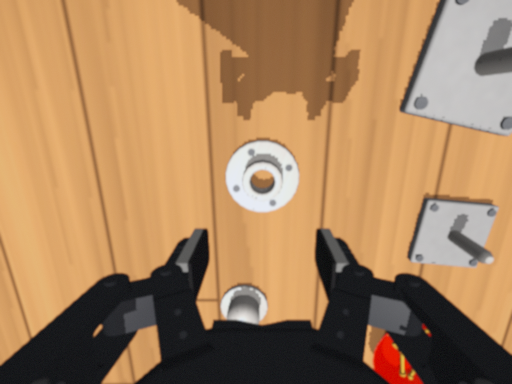

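```bash
python3 -m pendant '[60,0,0,0.7,0,0,0, 60,0,0,0.7,0,0,0, 60,0,0,0.7,0,0,0, 60,0,0,0.4,0,0,0, 60,0,0,0.14,0,0,0, 60,0,0,0.1,0,0,0, 60,0,0,0,0,0,0, 60,0,0,0,0,0,0]' 40
```

```text
time_s: 1.7
position: [0.4577, -0.0567, 0.0104]
tool_rot: [[-0.0, 1.0, 0.002], [1.0, 0.0, -0.001], [-0.001, 0.002, -1.0]]
ft_force: [-0.2, -0.4, 0.9]
grip_width: 0.0599
```

```bash
python3 -m pendant '[30,0,0,0,0,0,0, 30,0,0,0,0,0,0, 30,0,0,0,0,0,0, 30,0,0,0,0,0,0, 30,0,0,0,0,0,0, 30,0,0,0,0,0,0]' 50
python3 -m pendant '[30,0,0,-0.1,0,0,0, 30,0,0,-0.3,0,0,0, 30,0,0,-0.6,0,0,0, 30,0,0,-0.8,0,0,0, 30,0,0,-0.8,0,0,0, 30,0,0,0,0,0,0, 30,0,0,0,0,0,0]'
```

```text
time_s: 2.3
position: [0.4576, -0.0566, 0.0106]
tool_rot: [[-0.0, 1.0, 0.002], [1.0, 0.0, -0.001], [-0.001, 0.002, -1.0]]
ft_force: [-1.7, 0.9, 11.1]
grip_width: 0.0399
time_s: 3.0
position: [0.4567, -0.0564, 0.1395]
tool_rot: [[-0.0, 1.0, 0.001], [1.0, 0.0, -0.0], [-0.0, 0.001, -1.0]]
ft_force: [-0.1, -0.1, -4.9]
grip_width: 0.0396
```

```bash
python3 - <<'E'
from m import *
d=cam('side'); save('s2',cv2.resize(d['frame'][60:260,220:420],None,fx=3,fy=3,interpolation=cv2.INTER_CUBIC))
d=cam('wrist'); save('w2',d['frame']); W=d['W'].reshape(-1,3); W=W[np.isfinite(W[:,0])]
z0=observe()['position'][2]
p=W[(np.hypot(W[:,0]-.457,W[:,1]+.0567)<.06)&(W[:,2]>z0-.03)&(W[:,2]<z0+.012)]
h,e=np.histogram(p[:,2]-z0,bins=21,range=(-.03,.012));print(list(zip(e.round(3),h)))
E
```

```text
[(np.float64(-0.03), np.int64(0)), (np.float64(-0.028), np.int64(0)), (np.float64(-0.026), np.int64(0)), (np.float64(-0.024), np.int64(0)), (np.float64(-0.022), np.int64(0)), (np.float64(-0.02), np.int64(0)), (np.float64(-0.018), np.int64(0)), (np.float64(-0.016), np.int64(0)), (np.float64(-0.014), np.int64(0)), (np.float64(-0.012), np.int64(0)), (np.float64(-0.01), np.int64(34)), (np.float64(-0.008), np.int64(134)), (np.float64(-0.006), np.int64(182)), (np.float64(-0.004), np.int64(3309)), (np.float64(-0.002), np.int64(2594)), (np.float64(-0.0), np.int64(160)), (np.float64(0.002), np.int64(171)), (np.float64(0.004), np.int64(198)), (np.float64(0.006), np.int64(218)), (np.float64(0.008), np.int64(272)), (np.float64(0.01), np.int64(303))]
```

View pics/s2.png

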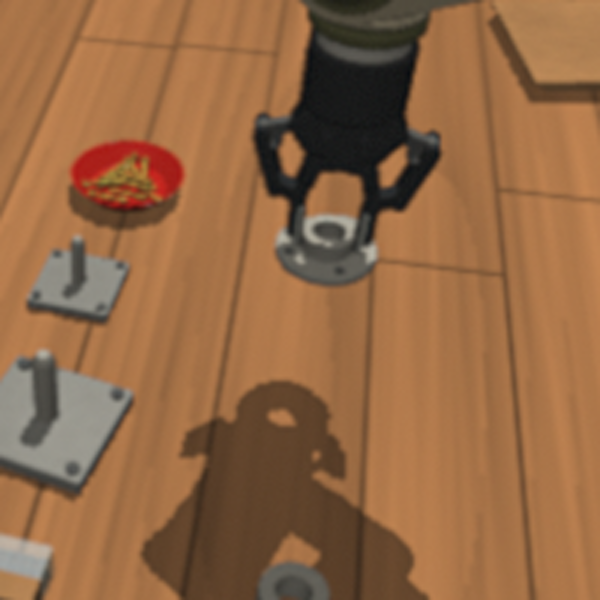

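View pics/w2.png

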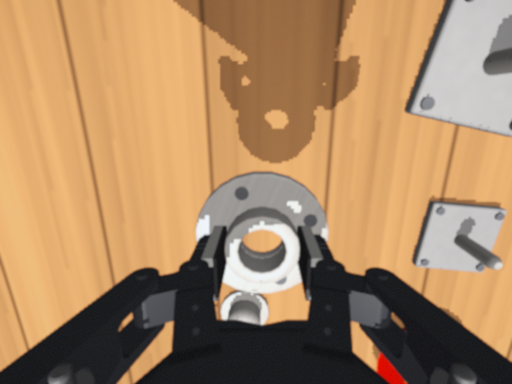

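```bash
python3 -m pendant '[30,0.2,0.4,0,0,0,0, 30,0.3,0.6,0,0,0,0, 30,0.4,0.7,0,0,0,0, 30,0.4,0.7,0,0,0,0, 30,0.4,0.7,0,0,0,0, 30,0.3,0.6,0,0,0,0, 30,0.18,0.36,0,0,0,0, 30,0,0,0,0,0,0, 30,0,0,0,0,0,0, 30,0,0,0,0,0,0]'
python3 - <<'E'
from m import *
print(observe()['position'],observe()['grip_width'])
d=cam('wrist'); save('w3',d['frame'])
d=cam('side'); save('s3',cv2.resize(d['frame'][100:260,140:340],None,fx=3,fy=3,interpolation=cv2.INTER_CUBIC))
E
```

```text
time_s: 4.1
position: [0.659, 0.0521, 0.1383]
tool_rot: [[0.001, 1.0, -0.002], [1.0, -0.001, 0.0], [0.0, -0.002, -1.0]]
ft_force: [-0.5, 0.6, -3.0]
grip_width: 0.0399
[0.65902768 0.05207116 0.13834846] 0.03985284415253913
```

View pics/w3.png

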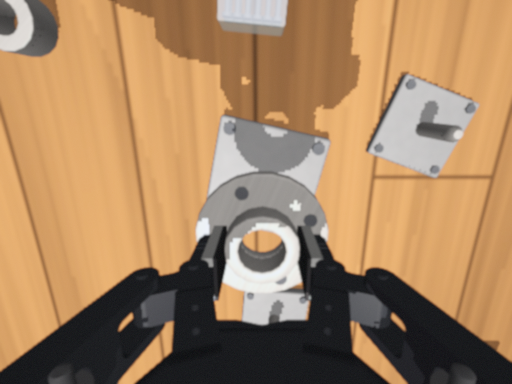

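View pics/s3.png

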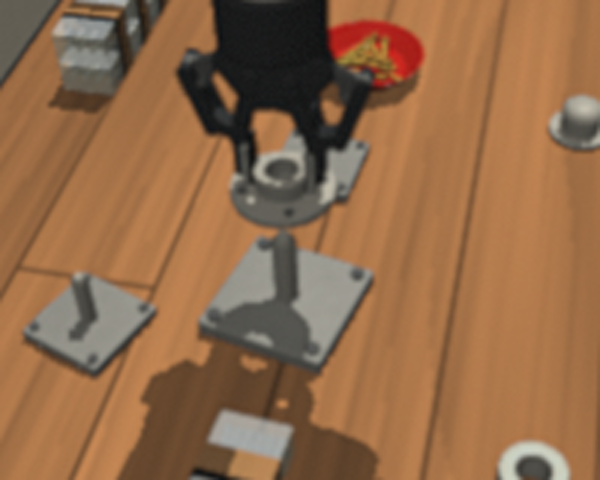

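```bash
python3 -m pendant '[30,0.01,0.016,0.3,0,0,0, 30,0,0,0.3,0,0,0, 30,0,0,0.15,0,0,0, 30,0,0,0.1,0,0,0, 30,0,0,0.1,0,0,0, 30,0,0,0.1,0,0,0, 30,0,0,0,0,0,0]'
python3 - <<'E'
from m import *
print(observe()['position'],observe()['ft_force'])
for n,r in [('scene',(140,240,200,300)),('side',(100,240,160,320))]:
    d=cam(n); save(n+'4',cv2.resize(d['frame'][r[0]:r[1],r[2]:r[3]],None,fx=4,fy=4,interpolation=cv2.INTER_CUBIC))
E
```

```text
time_s: 4.9
position: [0.6606, 0.053, 0.0863]
tool_rot: [[0.0, 1.0, -0.001], [1.0, -0.0, 0.0], [0.0, -0.001, -1.0]]
ft_force: [-0.9, 0.7, -3.2]
grip_width: 0.0402
[0.66056169 0.0530031  0.08632525] [-0.8970433   0.72016126 -3.20984061]
```

View pics/side4.png

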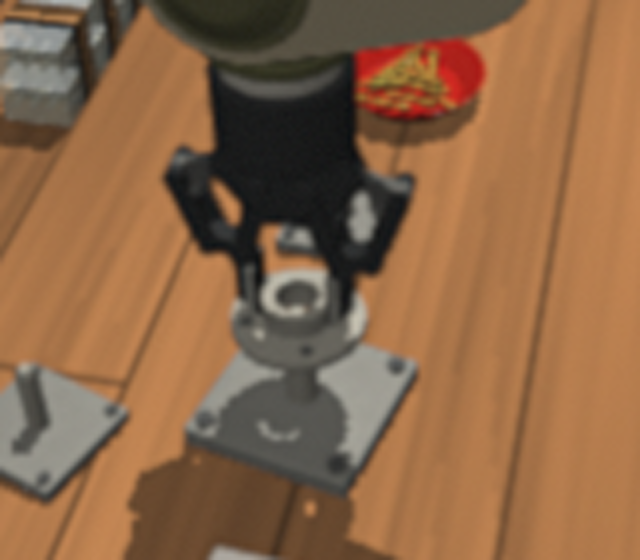

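View pics/scene4.png

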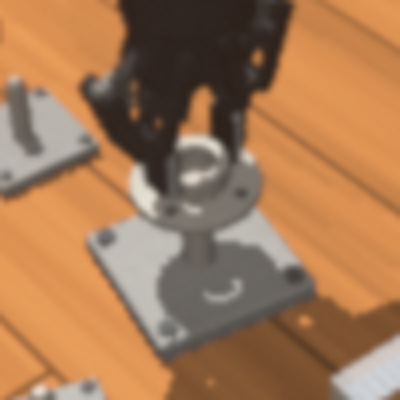

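The post is inside the bore with no contact force, so I'll keep lowering.

```bash
python3 -m pendant '[30,0,0,0.15,0,0,0, 30,0,0,0.2,0,0,0, 30,0,0,0.2,0,0,0, 30,0,0,0.2,0,0,0, 30,0,0,0.15,0,0,0, 30,0,0,0.1,0,0,0, 30,0,0,0.06,0,0,0, 30,0,0,0.04,0,0,0, 30,0,0,0,0,0,0]'
```

```text
time_s: 5.9
position: [0.6608, 0.053, 0.0318]
tool_rot: [[-0.0, 1.0, 0.0], [1.0, 0.0, -0.0], [-0.0, 0.0, -1.0]]
ft_force: [-0.7, 0.1, -4.2]
grip_width: 0.0398
```

```bash
python3 -m pendant '[30,0,0,0.03,0,0,0, 30,0,0,0.03,0,0,0, 30,0,0,0.02,0,0,0, 30,0,0,0.02,0,0,0, 30,0,0,0,0,0,0]'
```

```text
time_s: 6.4
position: [0.6608, 0.053, 0.0269]
tool_rot: [[-0.0, 1.0, 0.0], [1.0, 0.0, -0.0], [-0.0, 0.0, -1.0]]
ft_force: [0.7, -0.8, -3.6]
grip_width: 0.04
```

```bash
python3 -m pendant '[30,0,0,0.015,0,0,0, 30,0,0,0.01,0,0,0, 30,0,0,0,0,0,0]'
```

```text
time_s: 6.7
position: [0.6608, 0.053, 0.0267]
tool_rot: [[-0.0, 1.0, 0.001], [1.0, 0.0, -0.0], [-0.0, 0.001, -1.0]]
ft_force: [-4.6, 0.2, 5.6]
grip_width: 0.0398
```

Contact came at the expected height, so I'll release and retreat.

```bash
python3 -m pendant '[60,0,0,0,0,0,0, 60,0,0,0,0,0,0, 60,0,0,0,0,0,0, 60,0,0,0,0,0,0, 60,0,0,-0.3,0,0,0, 60,0,0,-0.6,0,0,0, 60,0,0,-0.9,0,0,0, 60,0,0,-0.9,0,0,0, 70,0,0,0,0,0,0, 70,0,0,0,0,0,0]'
python3 - <<'E'
from m import *
print(observe()['position'],observe()['ft_force'])
d=cam('wrist'); save('w5',d['frame']); W=d['W'].reshape(-1,3); W=W[np.isfinite(W[:,0])]
c=np.array([.66,.0527])
for nm,r,a,b_ in [('disc',.045,.021,.03),('boss',.03,.037,.045),('posttop',.03,.083,.09)]:
    p=W[(np.hypot(W[:,0]-c[0],W[:,1]-c[1])<r)&(W[:,2]>a)&(W[:,2]<b_)]
    if len(p): print(nm,len(p),np.round(cv2.minEnclosingCircle((p[:,:2]*1000).astype(np.float32))[0],1),np.round(cv2.minEnclosingCircle((p[:,:2]*1000).astype(np.float32))[1],1),np.median(p[:,2]),p[:,2].std())
E
```

```text
time_s: 7.7
position: [0.6611, 0.053, 0.1625]
tool_rot: [[-0.0, 1.0, 0.003], [1.0, 0.0, -0.0], [-0.0, 0.003, -1.0]]
ft_force: [-0.2, -0.7, -0.2]
grip_width: 0.0698
[0.66105779 0.05301453 0.16252866] [-0.18738426 -0.73635483 -0.24756613]
disc 2793 [660.4  52.7] 39.7 0.024074631294615383 0.0008970780348243801
boss 628 [660.4  52.9] 20.8 0.03993983405085658 0.0010371228226187382
posttop 184 [660.5  52.9] 7.2 0.0855310147898361 0.0011477232399578466
```

View pics/w5.png

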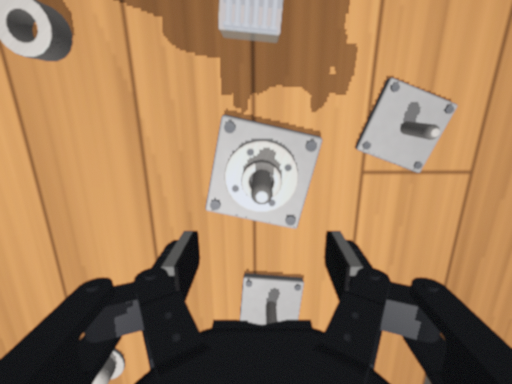

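Flange is home: disc top at 24 mm and boss top at 40 mm. Next, the sleeve.

```bash
python3 -m pendant '[70,0.2,-0.34,0,0,0,0, 70,0.4,-0.6,0,0,0,0, 70,0.5,-0.7,0,0,0,0, 70,0.5,-0.75,0,0,0,0, 70,0.5,-0.75,0,0,0,0, 70,0.4,-0.6,0,0,0,0, 70,0.3,-0.5,0,0,0,0, 70,0,0,0,0,0,0, 70,0,0,0,0,0,0]'
python3 - <<'E'
from m import *
s=observe();print(s['position'],s['ft_force'])
d=cam('wrist'); save('w6',d['frame']); W=d['W'].reshape(-1,3); W=W[np.isfinite(W[:,0])]
z0=s['position'][2];f=W[W[:,2]>.1]; print('tip above TCP',f[:,2].min()-z0)
c=np.array([.449,.193])
p=W[(np.hypot(W[:,0]-c[0],W[:,1]-c[1])<.04)&(W[:,2]>.027)&(W[:,2]<.034)]
print(len(p),np.round(cv2.minEnclosingCircle((p[:,:2]*1000).astype(np.float32))[0],1),np.round(cv2.minEnclosingCircle((p[:,:2]*1000).astype(np.float32))[1],1),np.median(p[:,2]))
E
```

```text
time_s: 8.65
position: [0.4486, 0.193, 0.1601]
tool_rot: [[-0.001, 1.0, -0.001], [1.0, 0.001, -0.0], [-0.0, -0.001, -1.0]]
ft_force: [0.8, 0.5, -0.2]
grip_width: 0.07
[0.44858734 0.19304006 0.1600919 ] [ 0.75582386  0.49099757 -0.18072499]
tip above TCP 0.00724463555997204
1240 [449.3 193.3] 25.0 0.029912702089036684
```

View pics/w6.png

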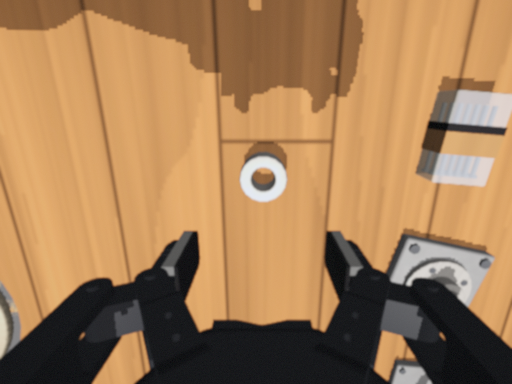

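```bash
python3 -m pendant '[70,0,0.014,0.4,0,0,0, 70,0,0,0.7,0,0,0, 70,0,0,0.7,0,0,0, 70,0,0,0.6,0,0,0, 70,0,0,0.35,0,0,0, 70,0,0,0.15,0,0,0, 70,0,0,0.1,0,0,0, 70,0,0,0,0,0,0, 70,0,0,0,0,0,0]'
python3 -m pendant '[38,0,0,0,0,0,0, 38,0,0,0,0,0,0, 38,0,0,0,0,0,0, 38,0,0,0,0,0,0, 38,0,0,0,0,0,0, 38,0,0,0,0,0,0, 38,0,0,0,0,0,0]' 50
```

```text
time_s: 9.6
position: [0.4501, 0.193, 0.0112]
tool_rot: [[0.0, 1.0, 0.001], [1.0, -0.0, 0.0], [0.0, 0.001, -1.0]]
ft_force: [0.8, 0.4, -0.2]
grip_width: 0.0699
time_s: 10.3
position: [0.4498, 0.1931, 0.0117]
tool_rot: [[-0.0, 1.0, 0.002], [1.0, 0.0, 0.0], [0.0, 0.002, -1.0]]
ft_force: [-2.3, -0.5, 8.5]
grip_width: 0.0474
```

```bash
python3 -m pendant '[38,0,0,-0.1,0,0,0, 38,0,0,-0.3,0,0,0, 38,0,0,-0.6,0,0,0, 38,0,0,-0.8,0,0,0, 38,0,0,-0.6,0,0,0, 38,0,0,-0.2,0,0,0, 38,0,0,0,0,0,0, 38,0,0,0,0,0,0]'
python3 - <<'E'
from m import *
s=observe();print(s['position'],s['ft_force'],s['grip_width'])
d=cam('wrist'); save('w7',d['frame']); W=d['W'].reshape(-1,3); W=W[np.isfinite(W[:,0])]
z0=s['position'][2]
c=np.array([.4495,.193])
p=W[(np.hypot(W[:,0]-c[0],W[:,1]-c[1])<.027)&(W[:,2]>z0+.013)&(W[:,2]<z0+.024)]
print(len(p),p.mean(0),p[:,2].mean()-z0,p[:,2].std(),np.round(cv2.minEnclosingCircle((p[:,:2]*1000).astype(np.float32))[0],1),np.round(cv2.minEnclosingCircle((p[:,:2]*1000).astype(np.float32))[1],1))
E
```

```text
time_s: 11.1
position: [0.4487, 0.1928, 0.1392]
tool_rot: [[0.0, 1.0, -0.003], [1.0, -0.0, -0.0], [-0.0, -0.003, -1.0]]
ft_force: [-0.0, 1.3, -3.1]
grip_width: 0.0477
[0.44870307 0.19283272 0.13916119] [-0.0172096   1.33688228 -3.10472686] 0.04768478410763278
5185 [0.44867477 0.19470273 0.15727139] 0.018110199308227215 0.0013717628375173095 [449.4 193.4] 26.9
```

View pics/w7.png

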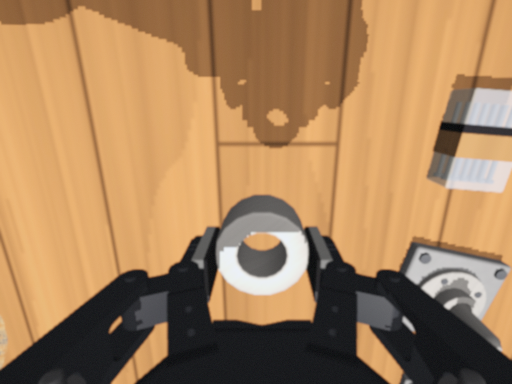

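```bash
python3 -m pendant '[38,-0.2,0.34,-0.1,0,0,0, 38,-0.4,0.6,0,0,0,0, 38,-0.5,0.7,0,0,0,0, 38,-0.5,0.75,0,0,0,0, 38,-0.5,0.75,0,0,0,0, 38,-0.4,0.6,0,0,0,0, 38,-0.3,0.48,0,0,0,0, 38,0,0,0,0,0,0, 38,0,0,0,0,0,0, 38,0,0,0,0,0,0]'
```

```text
time_s: 12.15
position: [0.6596, 0.0536, 0.1444]
tool_rot: [[-0.001, 1.0, -0.003], [1.0, 0.001, 0.0], [0.0, -0.003, -1.0]]
ft_force: [-0.1, 0.1, -1.4]
grip_width: 0.0475
```

```bash
python3 -m pendant '[38,-0.02,0.01,0.2,0,0,0, 38,0,0,0.25,0,0,0, 38,0,0,0.2,0,0,0, 38,0,0,0.15,0,0,0, 38,0,0,0.1,0,0,0, 38,0,0,0.1,0,0,0, 38,0,0,0.08,0,0,0, 38,0,0,0,0,0,0]'
python3 - <<'E'
from m import *
print(observe()['position'],observe()['ft_force'])
ims=[]
for n,r in [('scene',(140,240,200,300)),('side',(130,230,190,290))]:
    d=cam(n); ims.append(cv2.resize(d['frame'][r[0]:r[1],r[2]:r[3]],None,fx=4,fy=4,interpolation=cv2.INTER_CUBIC))
save('b8',np.hstack(ims))
E
```

```text
time_s: 12.95
position: [0.6608, 0.052, 0.0911]
tool_rot: [[0.0, 1.0, -0.001], [1.0, -0.0, 0.0], [0.0, -0.001, -1.0]]
ft_force: [-0.1, -0.5, -3.3]
grip_width: 0.0479
[0.66081389 0.05200203 0.09108856] [-0.06015622 -0.49531524 -3.33072753]
```

View pics/b8.png

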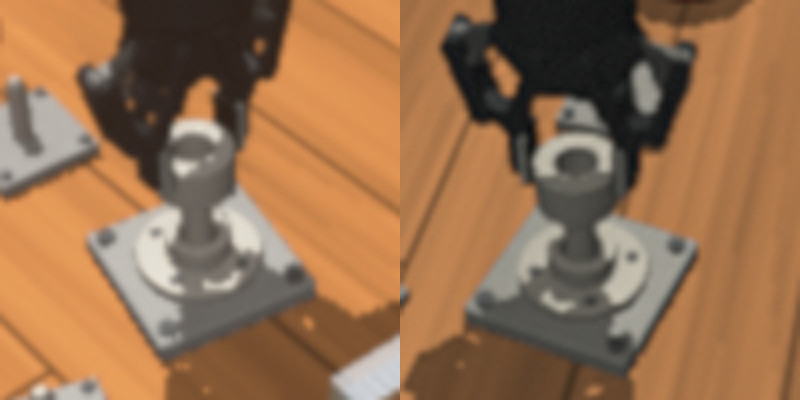

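```bash
python3 -m pendant '[38,0.01,-0.005,0.15,0,0,0, 38,0,0,0.2,0,0,0, 38,0,0,0.15,0,0,0, 38,0,0,0.1,0,0,0, 38,0,0,0.08,0,0,0, 38,0,0,0.04,0,0,0, 38,0,0,0.02,0,0,0, 38,0,0,0,0,0,0]'
```

```text
time_s: 13.85
position: [0.6608, 0.0525, 0.0546]
tool_rot: [[-0.0, 1.0, 0.0], [1.0, 0.0, -0.0], [-0.0, 0.0, -1.0]]
ft_force: [-0.1, -0.7, -2.8]
grip_width: 0.0478
```

```bash
python3 -m pendant '[38,0,0,0.02,0,0,0, 38,0,0,0.02,0,0,0, 38,0,0,0.015,0,0,0, 38,0,0,0.01,0,0,0, 38,0,0,0,0,0,0]'
```

```text
time_s: 14.35
position: [0.6608, 0.0525, 0.0518]
tool_rot: [[-0.0, 1.0, 0.0], [1.0, 0.0, -0.0], [-0.0, 0.0, -1.0]]
ft_force: [-1.7, -0.5, 2.9]
grip_width: 0.0478
```

```bash
python3 -m pendant '[38,0,0,0.008,0,0,0, 70,0,0,0,0,0,0, 70,0,0,0,0,0,0, 70,0,0,0,0,0,0, 70,0,0,0,0,0,0, 70,0,0,-0.3,0,0,0, 70,0,0,-0.6,0,0,0, 60,0,0,-0.7,0,0,0, 60,0,0,-0.6,0,0,0, 60,0,0,-0.2,0,0,0, 60,0,0,0,0,0,0, 60,0,0,0,0,0,0]'
python3 - <<'E'
from m import *
print(observe()['position'],observe()['ft_force'])
d=cam('wrist'); save('w9',d['frame']); W=d['W'].reshape(-1,3); W=W[np.isfinite(W[:,0])]
c=np.array([.6604,.0528])
for nm,r,a,b_ in [('disc',.045,.021,.03),('sleeve',.032,.066,.074),('posttop',.03,.083,.09)]:
    p=W[(np.hypot(W[:,0]-c[0],W[:,1]-c[1])<r)&(W[:,2]>a)&(W[:,2]<b_)]
    if len(p): print(nm,len(p),np.round(cv2.minEnclosingCircle((p[:,:2]*1000).astype(np.float32))[0],1),np.round(cv2.minEnclosingCircle((p[:,:2]*1000).astype(np.float32))[1],1),np.median(p[:,2]))
E
```

```text
time_s: 15.55
position: [0.6602, 0.0525, 0.1693]
tool_rot: [[0.0, 1.0, -0.002], [1.0, -0.0, 0.0], [0.0, -0.002, -1.0]]
ft_force: [-0.9, 0.7, -0.8]
grip_width: 0.0598
[0.66017327 0.05253775 0.1692595 ] [-0.92290703  0.73521272 -0.78266514]
disc 1765 [660.3  52.7] 39.8 0.02401432009110488
sleeve 1576 [660.2  52.7] 24.8 0.0698966726365912
posttop 172 [660.4  53. ] 7.1 0.08554464191831512
```

View pics/w9.png

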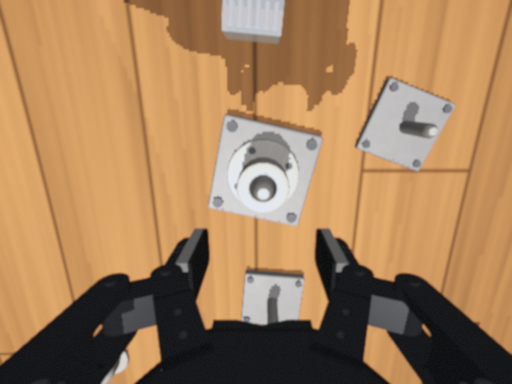

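Sleeve is seated: its top is at 69.9 mm and it is centred. Next, the cap.

```bash
python3 -m pendant '[60,-0.3,-0.25,0,0,0,0, 60,-0.5,-0.4,0,0,0,0, 60,-0.7,-0.55,0,0,0,0, 60,-0.7,-0.6,0,0,0,0, 60,-0.7,-0.6,0,0,0,0, 60,-0.7,-0.6,0,0,0,0, 60,-0.7,-0.55,0,0,0,0, 60,-0.66,-0.5,0,0,0,0, 60,-0.4,-0.3,0,0,0,0, 60,-0.2,-0.16,0,0,0,0, 60,0,0,0,0,0,0, 60,0,0,0,0,0,0]'
python3 - <<'E'
from m import *
s=observe();print(s['position'])
d=cam('wrist'); save('w10',d['frame']); W=d['W'].reshape(-1,3); W=W[np.isfinite(W[:,0])]
c=np.array([.4345,-.2255])
for nm,r,a,b_ in [('brim',.036,.0045,.009),('dome',.025,.028,.037)]:
    p=W[(np.hypot(W[:,0]-c[0],W[:,1]-c[1])<r)&(W[:,2]>a)&(W[:,2]<b_)]
    if len(p): print(nm,len(p),np.round(cv2.minEnclosingCircle((p[:,:2]*1000).astype(np.float32))[0],1),np.round(cv2.minEnclosingCircle((p[:,:2]*1000).astype(np.float32))[1],1),p[:,2].max())
E
```

```text
time_s: 16.8
position: [0.4356, -0.2248, 0.1705]
tool_rot: [[-0.0, 1.0, -0.0], [1.0, 0.0, 0.001], [0.001, -0.0, -1.0]]
ft_force: [0.2, -0.3, -0.1]
grip_width: 0.0602
[ 0.43558331 -0.22478821  0.17045338]
brim 845 [ 434.3 -226.8] 29.7 0.008775951317544333
dome 901 [ 434.1 -226.7] 19.1 0.0362578913858432
```

View pics/w10.png

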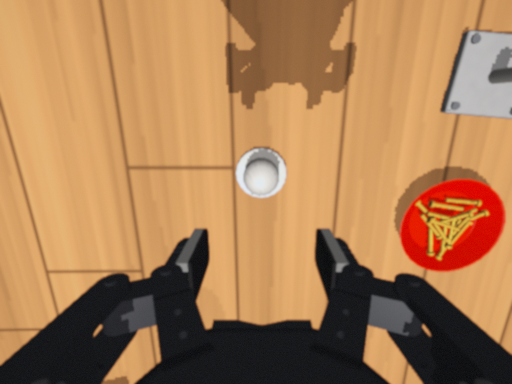

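```bash
python3 -m pendant '[60,-0.038,-0.028,0.4,0,0,0, 60,0,0,0.7,0,0,0, 60,0,0,0.7,0,0,0, 60,0,0,0.6,0,0,0, 60,0,0,0.4,0,0,0, 60,0,0,0.22,0,0,0, 60,0,0,0.12,0,0,0, 60,0,0,0.08,0,0,0, 60,0,0,0,0,0,0, 60,0,0,0,0,0,0]'
```

```text
time_s: 17.85
position: [0.4342, -0.2276, 0.0106]
tool_rot: [[-0.0, 1.0, 0.001], [1.0, 0.0, -0.001], [-0.001, 0.001, -1.0]]
ft_force: [0.8, 0.1, 0.1]
grip_width: 0.0603
```

```bash
python3 -m pendant '[28,0.01,0,0.01,0,0,0, 28,0,0,0,0,0,0, 28,0,0,0,0,0,0, 28,0,0,0,0,0,0, 28,0,0,0,0,0,0, 28,0,0,0,0,0,0, 28,0,0,0,0,0,0]' 50
python3 -m pendant '[28,0,0,-0.1,0,0,0, 28,0,0,-0.3,0,0,0, 28,0,0,-0.6,0,0,0, 28,0,0,-0.8,0,0,0, 28,0,0,-0.8,0,0,0, 28,0,0,-0.5,0,0,0, 28,0,0,-0.2,0,0,0, 28,0,0,0,0,0,0, 28,0,0,0,0,0,0]'
python3 - <<'E'
from m import *
s=observe();print(s['position'],s['ft_force'],s['grip_width'])
d=cam('wrist'); save('w11',d['frame']); W=d['W'].reshape(-1,3); W=W[np.isfinite(W[:,0])]
z0=s['position'][2];c=s['position']
for a,b_ in [(-.006,.0005),(.02,.027)]:
    p=W[(np.hypot(W[:,0]-c[0],W[:,1]-c[1])<.033)&(W[:,2]>z0+a)&(W[:,2]<z0+b_)]
    print(len(p),np.round(cv2.minEnclosingCircle((p[:,:2]*1000).astype(np.float32))[0],1),np.round(cv2.minEnclosingCircle((p[:,:2]*1000).astype(np.float32))[1],1),np.median(p[:,2])-z0,p[:,2].max()-z0)
E
```

```text
time_s: 18.55
position: [0.4341, -0.227, 0.0102]
tool_rot: [[0.0, 1.0, 0.001], [1.0, -0.0, -0.001], [-0.001, 0.001, -1.0]]
ft_force: [-1.3, 2.3, 6.3]
grip_width: 0.0374
time_s: 19.45
position: [0.4333, -0.2265, 0.173]
tool_rot: [[0.0, 1.0, -0.002], [1.0, -0.0, 0.002], [0.002, -0.002, -1.0]]
ft_force: [0.7, -0.4, -3.7]
grip_width: 0.0378
[ 0.43327414 -0.22645969  0.17304942] [ 0.66145404 -0.35420737 -3.7250891 ] 0.03780116465138722
2044 [ 432.9 -223.4] 29.2 -0.004107961099975743 0.0004861702365339393
3568 [ 433.2 -220.4] 32.3 0.023100461107064735 0.026996037671571937
```

View pics/w11.png

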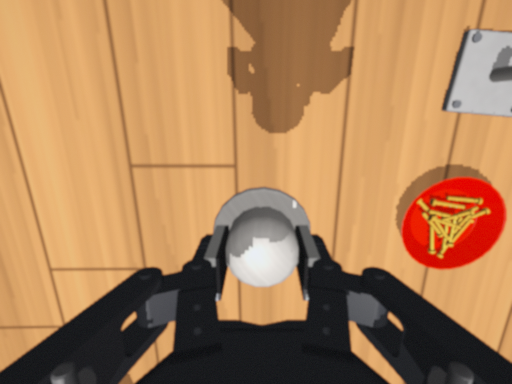

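```bash
python3 -m pendant '[28,0.3,0.25,0,0,0,0, 28,0.5,0.4,0,0,0,0, 28,0.7,0.55,0,0,0,0, 28,0.7,0.6,0,0,0,0, 28,0.7,0.6,0,0,0,0, 28,0.7,0.6,0,0,0,0, 28,0.7,0.55,0,0,0,0, 28,0.66,0.5,0,0,0,0, 28,0.4,0.3,0,0,0,0, 28,0.23,0.17,0,0,0,0, 28,0,0,0,0,0,0, 28,0,0,0,0,0,0]'
```

```text
time_s: 20.7
position: [0.6593, 0.0523, 0.1728]
tool_rot: [[-0.0, 1.0, -0.003], [1.0, 0.0, -0.0], [-0.0, -0.003, -1.0]]
ft_force: [0.1, -0.4, -3.2]
grip_width: 0.0378
```

```bash
python3 -m pendant '[28,0.008,0.015,0.2,0,0,0, 28,0,0,0.35,0,0,0, 28,0,0,0.35,0,0,0, 28,0,0,0.25,0,0,0, 28,0,0,0.15,0,0,0, 28,0,0,0.1,0,0,0, 28,0,0,0.06,0,0,0, 28,0,0,0,0,0,0, 28,0,0,0,0,0,0]'
python3 - <<'E'
from m import *
print(observe()['position'],observe()['ft_force'])
ims=[]
for n,r in [('scene',(140,240,200,300)),('side',(130,230,190,290))]:
    d=cam(n); ims.append(cv2.resize(d['frame'][r[0]:r[1],r[2]:r[3]],None,fx=4,fy=4,interpolation=cv2.INTER_CUBIC))
save('b12',np.hstack(ims))
E
```

```text
time_s: 21.6
position: [0.6608, 0.053, 0.102]
tool_rot: [[-0.0, 1.0, 0.001], [1.0, 0.0, -0.0], [-0.0, 0.001, -1.0]]
ft_force: [-0.2, 0.3, -2.0]
grip_width: 0.0376
[0.66083233 0.05299323 0.10197662] [-0.21141432  0.33598694 -2.04926564]
```

View pics/b12.png

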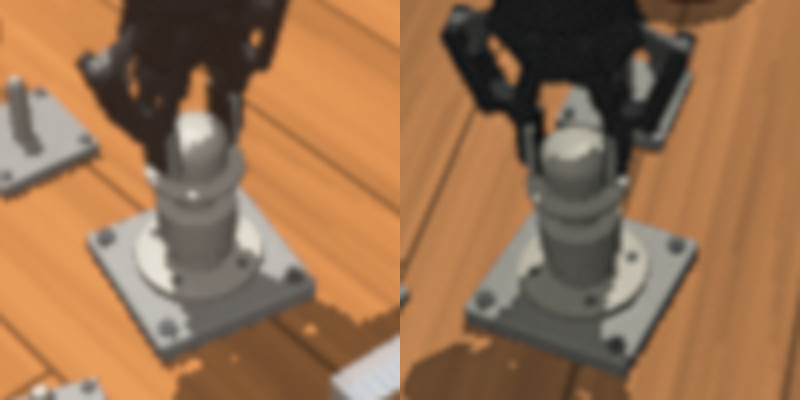

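Aligned. I'll lower it slowly in two stages.

```bash
python3 -m pendant '[28,0,0,0.06,0,0,0, 28,0,0,0.06,0,0,0, 28,0,0,0.06,0,0,0, 28,0,0,0.05,0,0,0, 28,0,0,0,0,0,0]'
```

```text
time_s: 22.2
position: [0.6604, 0.053, 0.0893]
tool_rot: [[0.0, 1.0, -0.001], [1.0, -0.0, 0.0], [0.0, -0.001, -1.0]]
ft_force: [0.1, 0.6, -2.4]
grip_width: 0.0375
```

```bash
python3 -m pendant '[28,0,0,0.06,0,0,0, 28,0,0,0.04,0,0,0, 28,0,0,0.03,0,0,0, 28,0,0,0.02,0,0,0, 28,0,0,0,0,0,0]'
```

```text
time_s: 22.7
position: [0.6605, 0.053, 0.0823]
tool_rot: [[0.0, 1.0, -0.0], [1.0, -0.0, 0.0], [0.0, -0.0, -1.0]]
ft_force: [-0.7, 1.1, -2.9]
grip_width: 0.0376
```

```bash
python3 -m pendant '[28,0,0,0.02,0,0,0, 28,0,0,0.015,0,0,0, 28,0,0,0.01,0,0,0, 28,0,0,0,0,0,0]'
```

```text
time_s: 23.1
position: [0.6606, 0.053, 0.0804]
tool_rot: [[-0.0, 1.0, 0.0], [1.0, 0.0, -0.0], [-0.0, 0.0, -1.0]]
ft_force: [-0.5, 0.1, -0.3]
grip_width: 0.0377
```

```bash
python3 -m pendant '[28,0,0,0.01,0,0,0, 28,0,0,0,0,0,0]'
```

```text
time_s: 23.3
position: [0.6606, 0.053, 0.0803]
tool_rot: [[-0.0, 1.0, 0.001], [1.0, 0.0, -0.0], [-0.0, 0.001, -1.0]]
ft_force: [-3.0, -0.1, 3.5]
grip_width: 0.0379
```

Contact at the expected seat height. Releasing.

```bash
python3 -m pendant '[60,0,0,0,0,0,0, 60,0,0,0,0,0,0, 60,0,0,0,0,0,0, 60,0,0,0,0,0,0, 60,0,0,-0.2,0,0,0, 60,0,0,-0.5,0,0,0, 60,0,0,-0.7,0,0,0, 60,0,0,-0.7,0,0,0, 60,0,-0.5,0,0,0,0, 60,0,-0.5,0,0,0,0, 60,0,0,0,0,0,0, 60,0,0,0,0,0,0]'
python3 - <<'E'
from m import *
s=observe();print(s['position'],s['ft_force'])
ims=[]
for n,r in [('scene',(140,240,200,300)),('side',(130,230,190,290))]:
    d=cam(n); save(n+'13',d['frame']);ims.append(cv2.resize(d['frame'][r[0]:r[1],r[2]:r[3]],None,fx=4,fy=4,interpolation=cv2.INTER_CUBIC))
save('b13',np.hstack(ims))
d=cam('wrist'); save('w13',d['frame']); W=d['W'].reshape(-1,3); W=W[np.isfinite(W[:,0])]
c=np.array([.6604,.0528])
for nm,r,a,b_ in [('disc',.045,.021,.03),('brim',.034,.0735,.079),('dome',.02,.098,.11)]:
    p=W[(np.hypot(W[:,0]-c[0],W[:,1]-c[1])<r)&(W[:,2]>a)&(W[:,2]<b_)]
    if len(p): print(nm,len(p),np.round(cv2.minEnclosingCircle((p[:,:2]*1000).astype(np.float32))[0],1),np.round(cv2.minEnclosingCircle((p[:,:2]*1000).astype(np.float32))[1],1),np.median(p[:,2]),p[:,2].max())
E
```

```text
time_s: 24.5
position: [0.6109, 0.053, 0.1856]
tool_rot: [[0.0, 1.0, 0.001], [1.0, -0.0, -0.0], [-0.0, 0.001, -1.0]]
ft_force: [0.4, 0.2, -0.3]
grip_width: 0.0595
[0.61090496 0.05296443 0.18564574] [ 0.365774    0.24725055 -0.34003556]
disc 1345 [660.2  52.7] 39.7 0.024020507605731153 0.02639732404336826
brim 1186 [660.3  52.9] 30.1 0.07595796692076717 0.07886881883191205
dome 1344 [659.9  52.6] 19.4 0.10293901645408857 0.10634644789399117
```

View pics/b13.png

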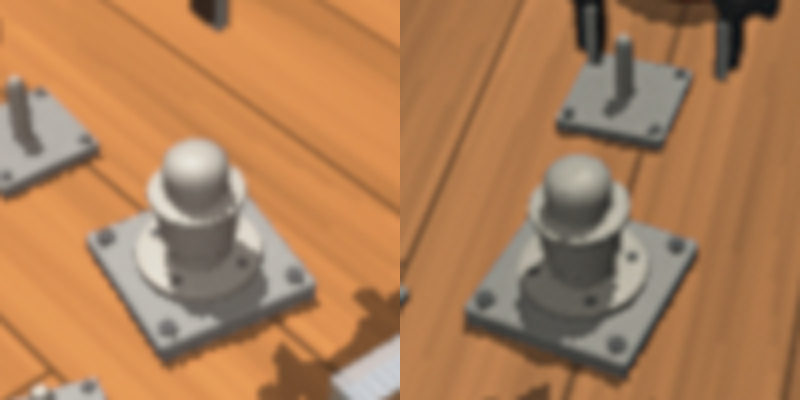

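View pics/scene13.png

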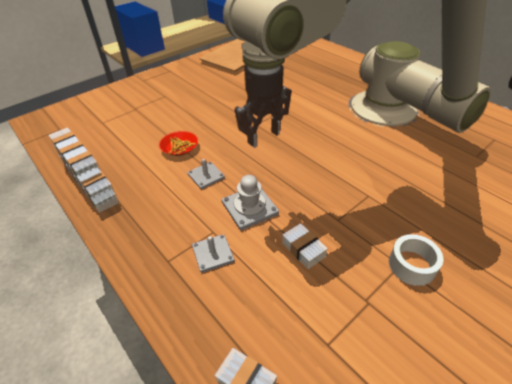

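The stack stands upright at scene (249,200). The brim top reads 76 mm and the dome about 104 mm, as they should. The pack (304,245), dish (179,144) and tape (416,260) are where they were at the start.

```bash
python3 -c "
from rig import *
print(close_job())"
```

```text
the job is handed in; nothing more can be done
None
```

The bracket set is stacked on the largest packing post in the order asked: flange flat side down on the plate, then the sleeve, then the end cap. I lowered each part until the wrist force showed light contact at the expected height, within about 0.5 mm, and only then released it. The job took about 25 s of the 72 s.

- **Heights, last wrist view:** the flange disc top reads 24.0 mm, which is fully home, and the cap brim top reads 76.0 mm. The sleeve top read 69.9 mm just before the cap went on. All are within 0.1 mm of nominal.
- **Alignment:** the disc and brim centres lie within about 0.3 mm of the post axis.
- **Release:** the gripper is clear of the stack with no force on it.
- **Bystanders:** in the last scene picture the screw pack, dish and tape roll are at the same pixels as at the start.
- **Disagreements:** the gripper reported openings about 2 mm smaller than the true part diameters. The scene and side cameras differed from the wrist camera by 1–3 mm, so I used the wrist view. Neither affected the fit, and no check failed.

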